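Set the stock tags of the cover-glass bins

ROBOT

A 7-joint arm with a two-finger parallel gripper is mounted at the origin on a cart in front of the work surface, level with it; the furniture and walls round the work are solid. World frame = base frame: x ahead of the robot, y to its left, z up, the work surface at z = 0. Lengths are in mm, angles in rad, forces in N, time in s.
With the tool pointing down it reaches from about 425 to 950 mm from the base axis. Payload 4.7 kg.
Tool frame: the origin (TCP) lies at the centre of the arm's flange, where the gripper is bolted on; the fingertips stand 173 mm ahead of it and the grasp point (between the pads) lies 155 mm ahead of it; z points along the fingers, y is the line along which they close (so a half turn about z gives the same grasp; the last joint's range is limited). The gripper opens to 85 mm and grips with 20 to 120 N. Pads are 22 mm wide; open, the fingers measure 114 mm over their backs; the gripper's body (76 mm by 85 mm) begins 54 mm behind the grasp point. The pads swing forward as they close: fully open they stand 13 mm farther back than shut.
Start: joints at [1.111, 0.469, -0.049, 1.532, 0.024, 1.141, -0.082], TCP at [281.913, -613.315, 404.735] pointing down, gripper open.
Joint ranges: [-2.59, 2.59], [-0.33, 1.99], [-1.39, 1.29], [0.1, 2.45], [-1.04, 4.18], [0.21, 1.99], [-2.66, 2.66]. Speed limits (rad/s): [2.57, 2.57, 3.14, 3.14, 3.14, 3.14, 3.14].

INTERFACE

Orientations are given as a unit quaternion [w, x, y, z].
In Python, from rig import r, snapshot, camera_model, sign_off, boxes_of gives the robot as it stands.
- The arm moves only by the tool play_rows, never from a script. Its argument "rows" is a list of rows, each an object with "offset": the shift along the world's x, y, z in m, a list of three; "delta_rot": the turn, a rotation vector about the world's x, y, z in degrees, a list of three; "grip": the finger opening in m, from 0 to 0.0854. In form: [{"offset": [dx, dy, dz], "delta_rot": [wx, wy, wz], "grip": grip}, ...]. A call has 1 to 12 rows; each row is the pose to reach, as a shift and turn from the pose commanded when the call began; what a row does not reach only later rows make up. A row lasts 1/12 s, in which the tool goes at most 41.7 mm and 7.16 degrees, less where a joint would pass 70% of its speed; a pose out of reach is approached as far as the arm can. A call with a gripper value outside its range is refused whole. The fingers move at their own pace and stop on an object; the grip force is fixed at half the most. Time passes only in rows, so rows that repeat a pose let the fingers close. It gives the time, the measured TCP pose, the force, the opening and the grip force at its end, in the units of the state.
- r.read_state(): the state, without advancing time (a new reading comes with each control period).
- snapshot(name): name is "scene" or "top"; returns the picture (480x640x3 uint8, red, green, blue); there is no depth.
- camera_model(name): a dict with "intrinsics" (3x3 intrinsics, pixels), "rvec" (rotation vector, rad) and "tvec" (3), from world to camera coordinates, as OpenCV has them. Camera axes: x right, y down, z forward; pixel columns grow to the right and rows downward; lengths in mm; the calibration is good to about 2 mm. A picture is of the moment at which its call begins. camera_model takes no time and is no camera call.
- sign_off(): hands the job in; it is judged then, once.
Trained networks look in the newest picture that a camera, given by its name, has taken for a name from the list of things; names that differ only in an ending like _2 or _b are one class to them, and where a whole thing is asked for, a point or a joint stands for the part that bears it (a point fixed in the world has none). Each returns a list of dicts, best first, with "p" (0 to 1); they miss things now and then, are a little off and sometimes report something else, mostly with a low value. They report only what shows in the picture. A call takes as long as a camera call.
- boxes_of(camera, name): "centre" ([x, y, z] in mm, in world coordinates, good to about 4 mm: the middle of the surface that is visible of it).
The state is a dict: "time": time; "q": joint angles; "qd": joint speeds; "effort": joint torques, N m; "tool_pos": TCP position; "tool_rot": TCP orientation; "force": force on the tool from outside, world axes, zero at the start; "moment": the same for the moment, N m; "gripper_width": opening from 0.0 (shut) to 1.0 (fully open); "grasp_force": force on a finger pad.
Only numpy, scipy, OpenCV 4.12 (cv2) and the standard library are available. Lean on these libraries where they do the work, as an engineer would, in place of code of your own. Each camera call takes 0.05 s, during which the arm holds its last target. There are 200 camera calls.

TASK

Each blue bin on the white stock board has two cells for white cover-glass boxes, and a swinging tag, red on one face and green on the other, on the post straight in front of it. With your fingertips push over the tags that are wrong, so that the tags of the full bins (a box in both cells) show you green and all the others show you red, each swung round as far as it goes. Pick nothing up, and leave the boxes in their cells and the loose things beside the board where they stand.

Things in the scene. Friction and masses are not known exactly. Their poses are not given: they have to be found in the camera images.
- bin_1: blue open bin fixed on the board (white plate 170 x 416 x 8 mm on the desk), 46 (x) x 89 (y) x 16 mm; two cells side by side along y (centres at -21.5 and 21.5 mm), one box each; full only if both hold a box. Its place in the row of four changes. Origin: centre of underside, 8 mm above the desk; x from post to bin (away from robot), y left along the row, z up.
- bin_2: blue open bin fixed on the board (white plate 170 x 416 x 8 mm on the desk), 46 (x) x 89 (y) x 16 mm; two cells side by side along y (centres at -21.5 and 21.5 mm), one box each; full only if both hold a box. Its place in the row of four changes. Origin: centre of underside, 8 mm above the desk; x from post to bin (away from robot), y left along the row, z up.
- bin_3: blue open bin fixed on the board (white plate 170 x 416 x 8 mm on the desk), 46 (x) x 89 (y) x 16 mm; two cells side by side along y (centres at -21.5 and 21.5 mm), one box each; full only if both hold a box. Its place in the row of four changes. Origin: centre of underside, 8 mm above the desk; x from post to bin (away from robot), y left along the row, z up.
- bin_4: blue open bin fixed on the board (white plate 170 x 416 x 8 mm on the desk), 46 (x) x 89 (y) x 16 mm; two cells side by side along y (centres at -21.5 and 21.5 mm), one box each; full only if both hold a box. Its place in the row of four changes. Origin: centre of underside, 8 mm above the desk; x from post to bin (away from robot), y left along the row, z up.
- post_1: steel post, foot 30 mm across, fixed on the board; carries tag_1. Posts stand 98 mm apart in a row, their order changes; each belongs to the bin straight behind it (+x, 92 mm between origins). Origin on the vertical hinge axis, 8 mm above the desk; axes parallel to the bin's; black cap's top 93 mm above it. 65 mm of clear board behind it up to the bin.
- tag_1 (a joint): hinge (rad) of post_1's tag: leaf 4 mm thick, to 46 mm from the axis, 30 to 84 mm above the post's origin; turns like a book page, no spring, friction 0.02 N m, stays where left. 0: points along post's -x, to the robot; up to +1.2 (stop): swung right (-y), GREEN face to the robot; down to -1.2 (stop): swung left (+y), RED face to the robot.
- post_2: steel post, foot 30 mm across, fixed on the board; carries tag_2. Posts stand 98 mm apart in a row, their order changes; each belongs to the bin straight behind it (+x, 92 mm between origins). Origin on the vertical hinge axis, 8 mm above the desk; axes parallel to the bin's; black cap's top 93 mm above it. 65 mm of clear board behind it up to the bin.
- tag_2 (a joint): hinge (rad) of post_2's tag: leaf 4 mm thick, to 46 mm from the axis, 30 to 84 mm above the post's origin; turns like a book page, no spring, friction 0.02 N m, stays where left. 0: points along post's -x, to the robot; up to +1.2 (stop): swung right (-y), GREEN face to the robot; down to -1.2 (stop): swung left (+y), RED face to the robot.
- post_3: steel post, foot 30 mm across, fixed on the board; carries tag_3. Posts stand 98 mm apart in a row, their order changes; each belongs to the bin straight behind it (+x, 92 mm between origins). Origin on the vertical hinge axis, 8 mm above the desk; axes parallel to the bin's; black cap's top 93 mm above it. 65 mm of clear board behind it up to the bin.
- tag_3 (a joint): hinge (rad) of post_3's tag: leaf 4 mm thick, to 46 mm from the axis, 30 to 84 mm above the post's origin; turns like a book page, no spring, friction 0.02 N m, stays where left. 0: points along post's -x, to the robot; up to +1.2 (stop): swung right (-y), GREEN face to the robot; down to -1.2 (stop): swung left (+y), RED face to the robot.
- post_4: steel post, foot 30 mm across, fixed on the board; carries tag_4. Posts stand 98 mm apart in a row, their order changes; each belongs to the bin straight behind it (+x, 92 mm between origins). Origin on the vertical hinge axis, 8 mm above the desk; axes parallel to the bin's; black cap's top 93 mm above it. 65 mm of clear board behind it up to the bin.
- tag_4 (a joint): hinge (rad) of post_4's tag: leaf 4 mm thick, to 46 mm from the axis, 30 to 84 mm above the post's origin; turns like a book page, no spring, friction 0.02 N m, stays where left. 0: points along post's -x, to the robot; up to +1.2 (stop): swung right (-y), GREEN face to the robot; down to -1.2 (stop): swung left (+y), RED face to the robot.
- box_1: loose white cover-glass box, 36 x 36 x 24 mm, standing in a bin cell, its top 35 mm above the desk; origin at the centre of its underside.
- box_2: loose white cover-glass box, 36 x 36 x 24 mm, standing in a bin cell, its top 35 mm above the desk; origin at the centre of its underside.
- box_3: loose white cover-glass box, 36 x 36 x 24 mm, standing in a bin cell, its top 35 mm above the desk; origin at the centre of its underside.
- box_4: loose white cover-glass box, 36 x 36 x 24 mm, standing in a bin cell, its top 35 mm above the desk; origin at the centre of its underside.
- box_5: loose white cover-glass box, 36 x 36 x 24 mm, standing in a bin cell, its top 35 mm above the desk; origin at the centre of its underside.
- oil_bottle: bystander: brown bottle with a black cap, 27 x 27 x 62 mm, loose; origin at the centre of its underside.
- eyepiece: bystander: black spare eyepiece, 42 x 42 x 53 mm, loose; origin at the centre of its underside.
- timer: bystander: white bench timer, 66 x 70 x 18 mm, loose; origin at the centre of its underside.

How it is judged:
By the outcome, as a careful person would: the job done as asked, in the order asked, and still so for the second after the job is handed in, with the robot touching nothing.
It also fails if it takes over 72 s, if anything falls off the work surface, if the arm or the gripper's body presses on something with over 40 N, if the wrist force passes 120 N, or if a joint passes its speed limit or range.

## Working session

There is one attempt and no reset: what is moved stays moved. The work goes in short steps, Python scripts to look and compute and a tool call to move; the robot and the scene stay as the last step left them, time stands still between calls to the robot, and variables do not carry over. Pictures are saved under pics/ and viewed, at most 10 in all, crops included, and the job is handed in when it is done.

Besides the shell and the picture viewer there is one more tool, called after "Call:" in YAML: its name, and indented under it one key for each argument. play_rows: Moves the arm, as the interface text tells. Its arguments: {"type":"object","properties":{"rows":{"type":"array"}},"required":["rows"]}

```bash
mkdir -p pics
cat > h.py <<'E'
import numpy as np,cv2
from rig import r,snapshot,camera_model,sign_off,boxes_of
def save(cam,n):
    im=snapshot(cam); cv2.imwrite(f'pics/{n}.png',im[:,:,::-1]); return im
def proj(cam,P):
    m=camera_model(cam); return cv2.projectPoints(np.float64(P).reshape(-1,1,3),np.float64(m['rvec']),np.float64(m['tvec']),np.float64(m['intrinsics']),None)[0].reshape(-1,2)
E
python3 - <<'E'
from h import *
for c in ('scene','top'):
    save(c,c+'0')
    for n in ('bin_1','post_1','box_1','tag_1','oil_bottle','eyepiece','timer'):
        for d in boxes_of(c,n): print(c,n,np.round(d['centre']),round(d['p'],2))
s=r.read_state();print(s['time'],s['tool_pos'],s['tool_rot'],s['gripper_width'])
E
```

```text
scene bin_1 [615. -34.  16.] 0.8
scene bin_1 [ 603. -148.   18.] 0.76
scene bin_1 [597. 156.  17.] 0.62
scene bin_1 [600.  56.  17.] 0.62
scene bin_1 [ 607. -115.   35.] 0.19
scene post_1 [ 510. -138.   60.] 0.69
scene post_1 [521. 170.  61.] 0.66
scene post_1 [ 501. -152.   67.] 0.65
scene post_1 [516.  79.  61.] 0.63
scene post_1 [ 430. -375.   18.] 0.5
scene box_1 [609. 140.  36.] 0.76
scene box_1 [ 606. -116.   38.] 0.76
scene box_1 [614. 179.  33.] 0.72
scene box_1 [613.  80.  34.] 0.67
scene box_1 [611.  41.  34.] 0.47
scene tag_1 [ 504. -151.   67.] 0.77
scene tag_1 [623. 367.  45.] 0.71
scene tag_1 [509. -12.  68.] 0.68
scene tag_1 [519. 185.  66.] 0.64
scene tag_1 [516.  85.  68.] 0.53
scene oil_bottle [481. 384.  32.] 0.63
scene oil_bottle [ 604. -149.   16.] 0.25
scene eyepiece [623. 365.  45.] 0.69
scene timer [ 432. -372.   18.] 0.58
top bin_1 [616. -35.  17.] 0.76
top bin_1 [608.  65.  23.] 0.62
top bin_1 [614. 162.  22.] 0.61
top bin_1 [ 610. -146.   10.] 0.56
top post_1 [518.  71.  63.] 0.76
top post_1 [ 505. -147.   80.] 0.66
top post_1 [514. -28.  68.] 0.63
top post_1 [ 513. -132.   54.] 0.51
top box_1 [619. 180.  36.] 0.83
top box_1 [621. 137.  38.] 0.61
top box_1 [620.  81.  32.] 0.59
top box_1 [618.  40.  35.] 0.57
top box_1 [514.  87.  86.] 0.51
top box_1 [ 607. -113.   34.] 0.47
top tag_1 [ 506. -150.   80.] 0.47
top tag_1 [521. 186.  83.] 0.46
top tag_1 [509.  -5.  89.] 0.43
top tag_1 [621. 180.  38.] 0.35
top oil_bottle [490. 388.  42.] 0.62
top eyepiece [621. 375.  51.] 0.83
top eyepiece [619.  80.  31.] 0.5
top timer [ 437. -368.   14.] 0.77
top timer [612. -35.  14.] 0.72
0.8 [ 281.90550592 -613.3213066   404.73977379] [5.00066059e-05 9.76889514e-01 2.13744881e-01 1.67414548e-05] 0.9987585903865959
```

View pics/scene0.png

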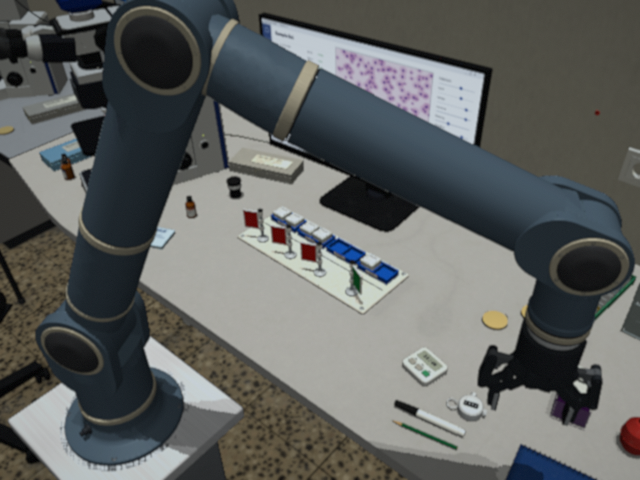

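View pics/top0.png

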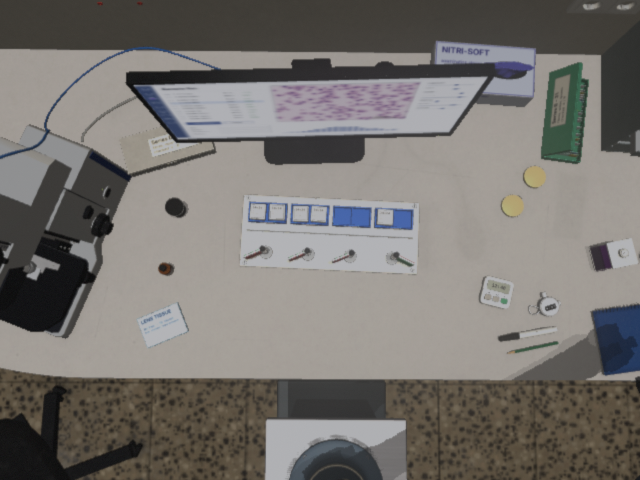

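The scene view shows three red tags (250,220), (278,236), (309,253) and one green (356,280). The top view shows the bins from left to right: full (267,212), full (310,214), empty (352,217), half (393,218). I'll zoom in on the posts to get hinge positions and tag angles.

Run:
```python
from h import *
im=cv2.imread('pics/top0.png'); c=im[190:280,235:425]
cv2.imwrite('pics/c1.png',cv2.resize(c,None,fx=4.2,fy=4.2,interpolation=cv2.INTER_CUBIC))
im=cv2.imread('pics/scene0.png'); c=im[200:320,230:420]
cv2.imwrite('pics/c2.png',cv2.resize(c,None,fx=4.2,fy=4.2,interpolation=cv2.INTER_CUBIC))
```

```text
(no output)
```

View pics/c1.png

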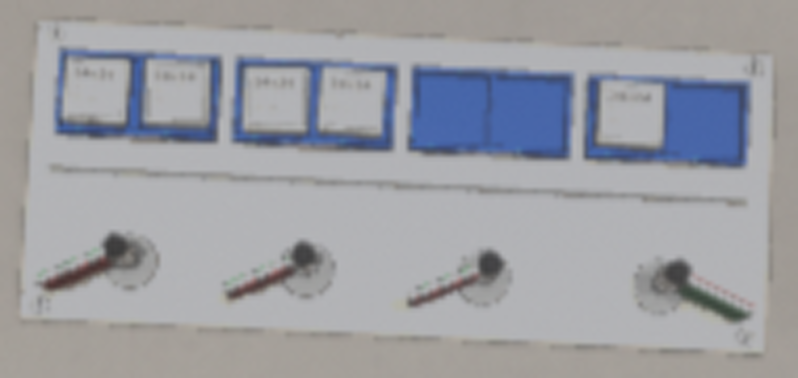

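View pics/c2.png

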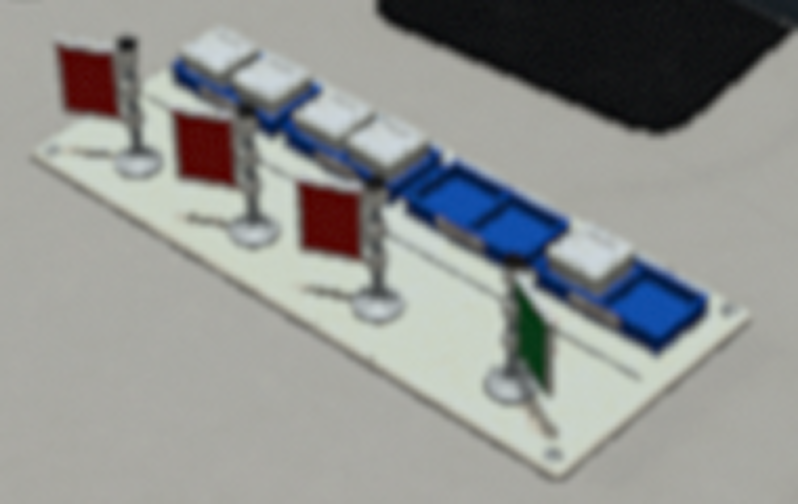

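The crops confirm it: the two left bins are full and show red (wrong), the third is empty and red (right), and the fourth is half full and green (wrong). Cap tops in c1 are at (116,245), (304,254), (491,263) and (679,272).

```bash
cat >> h.py <<'E'
def back(cam,uv,z):
    m=camera_model(cam);R=cv2.Rodrigues(np.float64(m['rvec']))[0];t=np.float64(m['tvec']).ravel();K=np.float64(m['intrinsics'])
    d=R.T@np.linalg.inv(K)@np.array([*uv,1.]);o=-R.T@t
    return o+d*(z-o[2])/d[2]
E
python3 - <<'E'
from h import *
f=lambda p:(p[0]/4.2+235-.4,p[1]/4.2+190-.4)
g=lambda p:(p[0]/4.2+230-.4,p[1]/4.2+200-.4)
caps=np.array([back('top',f(p),101) for p in((116,245),(304,254),(491,263),(679,272))])
feet=np.array([back('top',f(p),11) for p in((134,261),(308,268),(484,277),(659,285))])
tips=np.array([back('top',f(p),90) for p in((42,283),(230,293),(408,303),(746,315))])
capS=np.array([back('scene',g(p),101) for p in((127,44),(247,107),(376,182),(515,260))])
cor=np.array([back('top',f(p),8) for p in((38,20),(775,55),(765,352),(22,317))])
print(caps.round(),feet.round(),tips.round(),capS.round(),cor.round(),sep='\n')
d=caps[0]-caps[3];print('yaw',np.arctan2(-d[0],d[1]),np.linalg.norm(d)/3)
y=np.arctan2(-d[0],d[1])
for c,t in zip(caps,tips):
    v=t-c;print('tag',np.arctan2(-v[1],-v[0])if 0 else ((np.arctan2(v[1],v[0])-y-np.pi+np.pi)%(2*np.pi)-np.pi),np.hypot(*v[:2]))
E
```

```text
[[ 530.  164.  101.]
 [ 526.   66.  101.]
 [ 522.  -31.  101.]
 [ 518. -129.  101.]]
[[ 531.  162.   11.]
 [ 528.   66.   11.]
 [ 523.  -32.   11.]
 [ 520. -129.   11.]]
[[ 511.  203.   90.]
 [ 507.  105.   90.]
 [ 502.   12.   90.]
 [ 497. -165.   90.]]
[[ 526.  161.  101.]
 [ 525.   66.  101.]
 [ 519.  -33.  101.]
 [ 515. -131.  101.]]
[[ 667.  219.    8.]
 [ 650. -195.    8.]
 [ 483. -187.    8.]
 [ 500.  224.    8.]]
yaw -0.04135003811592116 97.6494495534061
tag -1.0775420634775292 43.716933402552506
tag -1.0601050496790876 43.430607318764494
tag -1.0884718210983606 47.39219689298118
tag 1.0806316697324219 42.04536568270434
```

Call:
play_rows:
  rows:
    - {"offset":[0.03,0.04,0],"delta_rot":[0,0,-5],"grip":0}
    - {"offset":[0.05,0.07,0],"delta_rot":[0,0,-10],"grip":0}
    - {"offset":[0.07,0.1,0],"delta_rot":[0,0,-15],"grip":0}
    - {"offset":[0.09,0.13,0],"delta_rot":[0,0,-20],"grip":0}
    - {"offset":[0.11,0.16,0],"delta_rot":[0,0,-24],"grip":0}
    - {"offset":[0.13,0.19,0],"delta_rot":[0,0,-27],"grip":0}
    - {"offset":[0.15,0.22,0],"delta_rot":[0,0,-27],"grip":0}
    - {"offset":[0.17,0.25,0],"delta_rot":[0,0,-27],"grip":0}
    - {"offset":[0.19,0.28,0],"delta_rot":[0,0,-27],"grip":0}
    - {"offset":[0.21,0.31,0],"delta_rot":[0,0,-27],"grip":0}
    - {"offset":[0.23,0.34,0],"delta_rot":[0,0,-27],"grip":0}
    - {"offset":[0.24,0.36,0],"delta_rot":[0,0,-27],"grip":0}

```text
time: 1.8
tool_pos: [524.2, -249.3, 405.0]
tool_rot: [-0.001, 1.0, -0.018, 0.001]
force: [1.1, -0.8, 0.8]
gripper_width: -0.002
grasp_force: 0.0
```

Call:
play_rows:
  rows:
    - {"offset":[0.005,0.03,-0.02],"delta_rot":[0,0,0],"grip":0}
    - {"offset":[0.01,0.055,-0.045],"delta_rot":[0,0,0],"grip":0}
    - {"offset":[0.015,0.075,-0.07],"delta_rot":[0,0,0],"grip":0}
    - {"offset":[0.015,0.086,-0.095],"delta_rot":[0,0,0],"grip":0}
    - {"offset":[0.015,0.086,-0.105],"delta_rot":[0,0,0],"grip":0}
    - {"offset":[0.015,0.086,-0.105],"delta_rot":[0,0,0],"grip":0}
    - {"offset":[0.015,0.086,-0.105],"delta_rot":[0,0,0],"grip":0}
    - {"offset":[0.015,0.086,-0.105],"delta_rot":[0,0,0],"grip":0}

```text
time: 2.47
tool_pos: [537.4, -169.1, 301.2]
tool_rot: [0.001, 1.0, -0.021, 0.001]
force: [0.6, 0.3, 1.3]
gripper_width: -0.002
grasp_force: 0.0
```

Run:
```python
from h import *
for c in ('scene',):
    im=save(c,'s1')[:,:,::-1].copy()
    t=r.read_state()['tool_pos'];print(t)
    p=proj(c,[t+np.array([0,0,-173.])])[0];print(p)
    x,y=p.astype(int)
    c=im[y-90:y+60,x-130:x+70];cv2.imwrite('pics/s1c.png',cv2.resize(c,None,fx=4,fy=4,interpolation=cv2.INTER_CUBIC));print(x-130,y-90)
```

```text
[ 537.37690817 -168.9551456   301.4066377 ]
[373.2157353  253.62798004]
243 163
```

View pics/s1c.png

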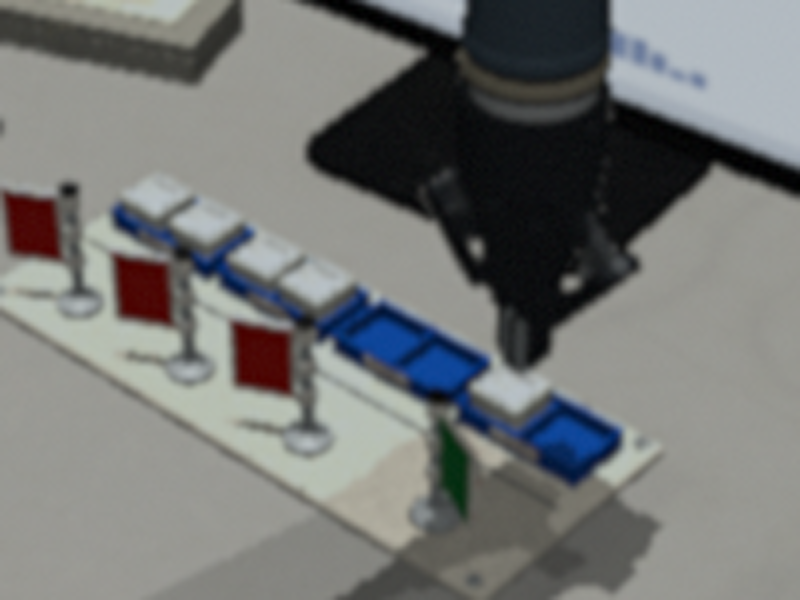

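The crop shows the closed fingertips at (520,362), exactly where the calibration puts them. The gripper's knuckles pass above the caps. Next I go down and sweep tag 4 from green to red.

Call:
play_rows:
  rows:
    - {"offset":[0,0,-0.03],"delta_rot":[0,0,0],"grip":0}
    - {"offset":[0,0,-0.065],"delta_rot":[0,0,0],"grip":0}
    - {"offset":[0,0,-0.065],"delta_rot":[0,0,0],"grip":0}
    - {"offset":[-0.007,0.002,-0.065],"delta_rot":[0,0,0],"grip":0}
    - {"offset":[-0.014,0.005,-0.065],"delta_rot":[0,0,0],"grip":0}
    - {"offset":[-0.023,0.005,-0.065],"delta_rot":[0,0,0],"grip":0}
    - {"offset":[-0.032,0.005,-0.065],"delta_rot":[0,0,0],"grip":0}
    - {"offset":[-0.04,0.013,-0.065],"delta_rot":[0,0,0],"grip":0}
    - {"offset":[-0.048,0.022,-0.065],"delta_rot":[0,0,0],"grip":0}
    - {"offset":[-0.053,0.03,-0.065],"delta_rot":[0,0,0],"grip":0}
    - {"offset":[-0.054,0.037,-0.065],"delta_rot":[0,0,0],"grip":0}
    - {"offset":[-0.054,0.037,-0.065],"delta_rot":[0,0,0],"grip":0}

```text
time: 3.52
tool_pos: [482.4, -128.2, 234.8]
tool_rot: [-0.0, 1.0, -0.019, -0.0]
force: [-0.6, 0.7, 0.3]
gripper_width: 0.002
grasp_force: 0.0
```

Call:
play_rows:
  rows:
    - {"offset":[0.004,0.01,0],"delta_rot":[0,0,0],"grip":0}
    - {"offset":[0.009,0.019,0],"delta_rot":[0,0,0],"grip":0}
    - {"offset":[0.011,0.021,0],"delta_rot":[0,0,0],"grip":0}
    - {"offset":[0.011,0.021,0],"delta_rot":[0,0,0],"grip":0}

```text
time: 3.85
tool_pos: [494.9, -107.9, 234.6]
tool_rot: [-0.0, 1.0, -0.019, 0.0]
force: [0.3, 0.2, -0.1]
gripper_width: -0.001
grasp_force: 0.0
```

Call:
play_rows:
  rows:
    - {"offset":[0.003,0.0,0],"delta_rot":[0,0,0],"grip":0}
    - {"offset":[0.005,0.0,0],"delta_rot":[0,0,0],"grip":0}
    - {"offset":[0.005,0.0,0],"delta_rot":[0,0,0],"grip":0}

```text
time: 4.1
tool_pos: [497.4, -109.3, 234.0]
tool_rot: [-0.0, 1.0, -0.02, -0.003]
force: [-6.2, 1.2, 3.3]
gripper_width: -0.003
grasp_force: 2.6
```

Run:
```python
from h import *
im=save('scene','s2')[:,:,::-1]
c=im[220:320,270:420];cv2.imwrite('pics/s2c.png',cv2.resize(c,None,fx=5,fy=5,interpolation=cv2.INTER_CUBIC))
print(r.read_state()['force'])
```

```text
[-6.29291435  0.60565595  1.90942191]
```

View pics/s2c.png

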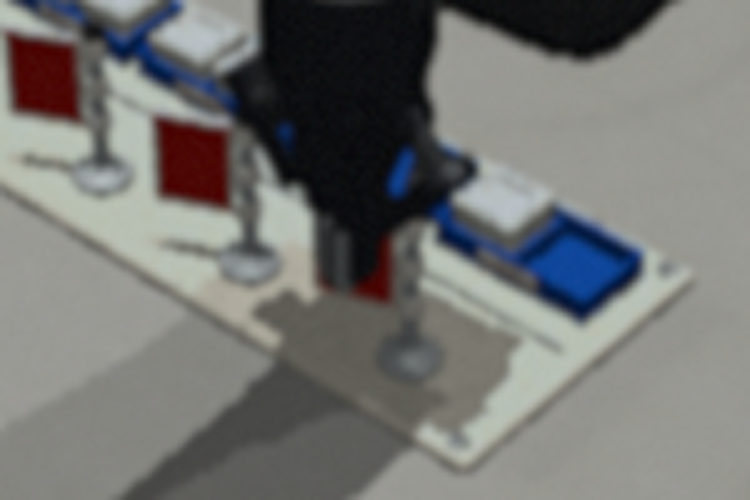

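The crop shows tag 4 red at (375,265), with 6 N on the tool, so it's against its stop. I retreat and move over to post 2.

Call:
play_rows:
  rows:
    - {"offset":[-0.015,0,0],"delta_rot":[0,0,0],"grip":0}
    - {"offset":[-0.015,0,0.01],"delta_rot":[0,0,0],"grip":0}
    - {"offset":[-0.015,0,0.04],"delta_rot":[0,0,0],"grip":0}
    - {"offset":[-0.015,0,0.065],"delta_rot":[0,0,0],"grip":0}
    - {"offset":[0,0.03,0.065],"delta_rot":[0,0,0],"grip":0}
    - {"offset":[0.01,0.065,0.065],"delta_rot":[0,0,0],"grip":0}
    - {"offset":[0.02,0.1,0.065],"delta_rot":[0,0,0],"grip":0}
    - {"offset":[0.03,0.135,0.065],"delta_rot":[0,0,0],"grip":0}
    - {"offset":[0.04,0.17,0.065],"delta_rot":[0,0,0],"grip":0}
    - {"offset":[0.049,0.2,0.065],"delta_rot":[0,0,0],"grip":0}
    - {"offset":[0.049,0.21,0.065],"delta_rot":[0,0,0],"grip":0}
    - {"offset":[0.049,0.21,0.065],"delta_rot":[0,0,0],"grip":0}

```text
time: 5.15
tool_pos: [548.5, 104.4, 300.6]
tool_rot: [-0.001, 1.0, -0.017, 0.001]
force: [-0.9, 0.3, -0.8]
gripper_width: -0.001
grasp_force: 0.0
```

Call:
play_rows:
  rows:
    - {"offset":[0,0,-0.03],"delta_rot":[0,0,0],"grip":0}
    - {"offset":[0,0,-0.065],"delta_rot":[0,0,0],"grip":0}
    - {"offset":[0,0,-0.065],"delta_rot":[0,0,0],"grip":0}
    - {"offset":[-0.007,-0.001,-0.065],"delta_rot":[0,0,0],"grip":0}
    - {"offset":[-0.014,-0.003,-0.065],"delta_rot":[0,0,0],"grip":0}
    - {"offset":[-0.023,-0.002,-0.065],"delta_rot":[0,0,0],"grip":0}
    - {"offset":[-0.032,-0.002,-0.065],"delta_rot":[0,0,0],"grip":0}
    - {"offset":[-0.04,-0.009,-0.065],"delta_rot":[0,0,0],"grip":0}
    - {"offset":[-0.048,-0.017,-0.065],"delta_rot":[0,0,0],"grip":0}
    - {"offset":[-0.054,-0.025,-0.065],"delta_rot":[0,0,0],"grip":0}
    - {"offset":[-0.055,-0.033,-0.065],"delta_rot":[0,0,0],"grip":0}
    - {"offset":[-0.055,-0.033,-0.065],"delta_rot":[0,0,0],"grip":0}

```text
time: 6.15
tool_pos: [492.1, 65.2, 234.7]
tool_rot: [0.001, 1.0, -0.022, -0.001]
force: [0.5, -1.2, -0.6]
gripper_width: -0.0
grasp_force: 0.0
```

Call:
play_rows:
  rows:
    - {"offset":[0.003,-0.01,0],"delta_rot":[0,0,0],"grip":0}
    - {"offset":[0.007,-0.021,0],"delta_rot":[0,0,0],"grip":0}
    - {"offset":[0.011,-0.022,0],"delta_rot":[0,0,0],"grip":0}
    - {"offset":[0.015,-0.022,0],"delta_rot":[0,0,0],"grip":0}
    - {"offset":[0.015,-0.022,0],"delta_rot":[0,0,0],"grip":0}
    - {"offset":[0.015,-0.022,0],"delta_rot":[0,0,0],"grip":0}

```text
time: 6.65
tool_pos: [503.7, 45.4, 233.3]
tool_rot: [0.001, 1.0, -0.021, -0.008]
force: [-15.1, 2.1, 10.9]
gripper_width: -0.002
grasp_force: 7.8
```

Call:
play_rows:
  rows:
    - {"offset":[-0.01,0,0],"delta_rot":[0,0,0],"grip":0}
    - {"offset":[-0.02,0,0.0],"delta_rot":[0,0,0],"grip":0}
    - {"offset":[-0.02,0,0.03],"delta_rot":[0,0,0],"grip":0}
    - {"offset":[-0.02,0,0.065],"delta_rot":[0,0,0],"grip":0}
    - {"offset":[-0.01,0.03,0.065],"delta_rot":[0,0,0],"grip":0}
    - {"offset":[0.01,0.06,0.065],"delta_rot":[0,0,0],"grip":0}
    - {"offset":[0.02,0.09,0.065],"delta_rot":[0,0,0],"grip":0}
    - {"offset":[0.03,0.12,0.065],"delta_rot":[0,0,0],"grip":0}
    - {"offset":[0.042,0.145,0.065],"delta_rot":[0,0,0],"grip":0}
    - {"offset":[0.042,0.152,0.065],"delta_rot":[0,0,0],"grip":0}
    - {"offset":[0.042,0.152,0.065],"delta_rot":[0,0,0],"grip":0}
    - {"offset":[0.042,0.152,0.065],"delta_rot":[0,0,0],"grip":0}

```text
time: 7.65
tool_pos: [549.9, 196.7, 299.3]
tool_rot: [0.001, 1.0, -0.02, -0.0]
force: [-0.4, 0.2, 0.1]
gripper_width: 0.001
grasp_force: 0.0
```

Call:
play_rows:
  rows:
    - {"offset":[0,0,-0.03],"delta_rot":[0,0,0],"grip":0}
    - {"offset":[0,0,-0.065],"delta_rot":[0,0,0],"grip":0}
    - {"offset":[0,0,-0.065],"delta_rot":[0,0,0],"grip":0}
    - {"offset":[-0.007,-0.001,-0.065],"delta_rot":[0,0,0],"grip":0}
    - {"offset":[-0.014,-0.003,-0.065],"delta_rot":[0,0,0],"grip":0}
    - {"offset":[-0.023,-0.002,-0.065],"delta_rot":[0,0,0],"grip":0}
    - {"offset":[-0.032,-0.002,-0.065],"delta_rot":[0,0,0],"grip":0}
    - {"offset":[-0.04,-0.009,-0.065],"delta_rot":[0,0,0],"grip":0}
    - {"offset":[-0.048,-0.017,-0.065],"delta_rot":[0,0,0],"grip":0}
    - {"offset":[-0.054,-0.025,-0.065],"delta_rot":[0,0,0],"grip":0}
    - {"offset":[-0.055,-0.033,-0.065],"delta_rot":[0,0,0],"grip":0}
    - {"offset":[-0.055,-0.033,-0.065],"delta_rot":[0,0,0],"grip":0}

```text
time: 8.65
tool_pos: [494.3, 162.2, 234.6]
tool_rot: [0.001, 1.0, -0.022, -0.001]
force: [0.2, 0.3, 0.2]
gripper_width: -0.0
grasp_force: 0.1
```

Call:
play_rows:
  rows:
    - {"offset":[0.003,-0.01,0],"delta_rot":[0,0,0],"grip":0}
    - {"offset":[0.007,-0.021,0],"delta_rot":[0,0,0],"grip":0}
    - {"offset":[0.011,-0.022,0],"delta_rot":[0,0,0],"grip":0}
    - {"offset":[0.014,-0.022,0],"delta_rot":[0,0,0],"grip":0}
    - {"offset":[0.014,-0.022,0],"delta_rot":[0,0,0],"grip":0}
    - {"offset":[0.014,-0.022,0],"delta_rot":[0,0,0],"grip":0}

```text
time: 9.15
tool_pos: [505.9, 141.8, 233.5]
tool_rot: [0.002, 1.0, -0.021, -0.006]
force: [-11.4, -0.6, 7.5]
gripper_width: -0.004
grasp_force: 5.4
```

Tag 1 is against its stop with 11 N. I retreat, rise, and move toward the robot's right for a clear view.

Call:
play_rows:
  rows:
    - {"offset":[-0.01,0,0],"delta_rot":[0,0,0],"grip":0}
    - {"offset":[-0.02,0,0.0],"delta_rot":[0,0,0],"grip":0}
    - {"offset":[-0.02,0,0.03],"delta_rot":[0,0,0],"grip":0}
    - {"offset":[-0.02,0,0.065],"delta_rot":[0,0,0],"grip":0}
    - {"offset":[-0.02,0.0,0.1],"delta_rot":[0,0,0],"grip":0}
    - {"offset":[-0.02,-0.03,0.12],"delta_rot":[0,0,0],"grip":0}
    - {"offset":[-0.02,-0.07,0.13],"delta_rot":[0,0,0],"grip":0}
    - {"offset":[-0.02,-0.11,0.13],"delta_rot":[0,0,0],"grip":0}
    - {"offset":[-0.02,-0.15,0.13],"delta_rot":[0,0,0],"grip":0}
    - {"offset":[-0.02,-0.19,0.13],"delta_rot":[0,0,0],"grip":0}
    - {"offset":[-0.02,-0.23,0.13],"delta_rot":[0,0,0],"grip":0}
    - {"offset":[-0.02,-0.27,0.13],"delta_rot":[0,0,0],"grip":0}

```text
time: 10.15
tool_pos: [488.3, -129.8, 365.1]
tool_rot: [0.0, 1.0, -0.021, 0.001]
force: [-0.2, 0.1, 0.0]
gripper_width: -0.006
grasp_force: 0.0
```

Call:
play_rows:
  rows:
    - {"offset":[-0.02,-0.035,0],"delta_rot":[0,0,0],"grip":0}
    - {"offset":[-0.04,-0.07,0.0],"delta_rot":[0,0,0],"grip":0}
    - {"offset":[-0.06,-0.105,0],"delta_rot":[0,0,0],"grip":0}
    - {"offset":[-0.08,-0.14,0],"delta_rot":[0,0,0],"grip":0}
    - {"offset":[-0.1,-0.175,0],"delta_rot":[0,0,0],"grip":0}
    - {"offset":[-0.12,-0.21,0],"delta_rot":[0,0,0],"grip":0}
    - {"offset":[-0.14,-0.245,0],"delta_rot":[0,0,0],"grip":0}
    - {"offset":[-0.16,-0.28,0],"delta_rot":[0,0,0],"grip":0}
    - {"offset":[-0.16,-0.31,0],"delta_rot":[0,0,0],"grip":0}
    - {"offset":[-0.16,-0.34,0],"delta_rot":[0,0,0],"grip":0}
    - {"offset":[-0.16,-0.34,0],"delta_rot":[0,0,0],"grip":0}

```text
time: 11.07
tool_pos: [326.4, -473.2, 365.0]
tool_rot: [0.003, 1.0, -0.024, 0.0]
force: [-0.4, -0.0, 0.5]
gripper_width: -0.001
grasp_force: 0.0
```

Run:
```python
from h import *
a=save('scene','s3')[:,:,::-1][200:320,230:420]; b=save('top','t3')[:,:,::-1][190:280,235:425]; b0=cv2.imread('pics/top0.png')[235:280,235:425]
z=lambda c:cv2.resize(c,None,fx=2.8,fy=2.8,interpolation=cv2.INTER_CUBIC)
cv2.imwrite('pics/m3.png',cv2.resize(np.vstack([z(a),z(b)]),None,fx=1,fy=1))
```

```text
(no output)
```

View pics/m3.png

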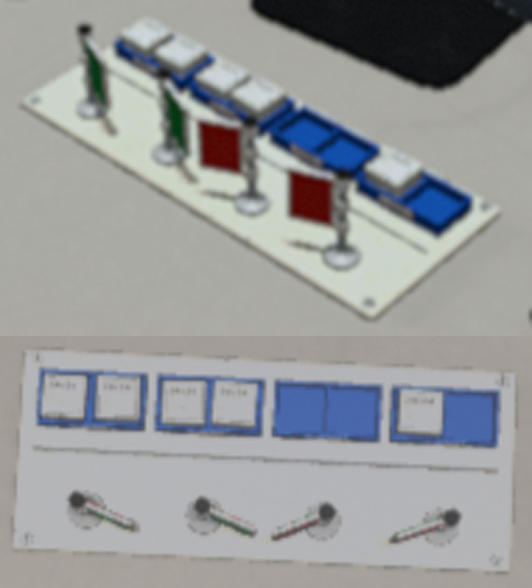

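The view shows two green tags on the left and two red on the right, with the boxes untouched. Tag 3's angle (326,511)-(275,538) looks slightly less swung than tag 4's, so I'll overlay the leaf model to check it.

Run:
```python
from h import *
posts=[(529,163),(526.5,66),(522,-32),(518,-130)]
out=[]
for cam,f,(y0,y1,x0,x1) in (('scene','s3',(205,305,235,375)),('top','t3',(240,275,250,405))):
    s=5;im=cv2.resize(cv2.imread(f'pics/{f}.png')[y0:y1,x0:x1],None,fx=s,fy=s,interpolation=cv2.INTER_CUBIC)
    for (px,py),sg in zip(posts,(1,1,-1,-1)):
        for a,col in ((1.2,(255,255,0)),(1.0,(0,255,255))):
            th=sg*a-0.041; u=np.array([-np.cos(th),-np.sin(th)])
            P=[[px+u[0]*k,py+u[1]*k,z] for k,z in ((6,92),(46,92),(46,38))]
            q=(proj(cam,P)-[x0,y0]+.5)*s
            cv2.polylines(im,[q.astype(np.int32)],False,col,1)
    cv2.imwrite(f'pics/ov_{cam}.png',im)
```

```text
(no output)
```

View pics/ov_top.png

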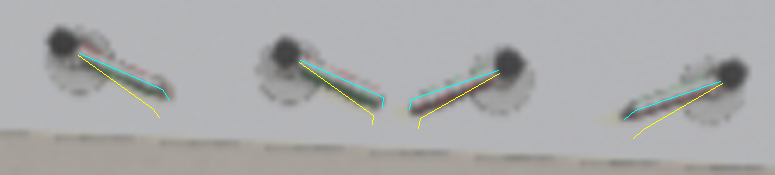

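View pics/ov_scene.png

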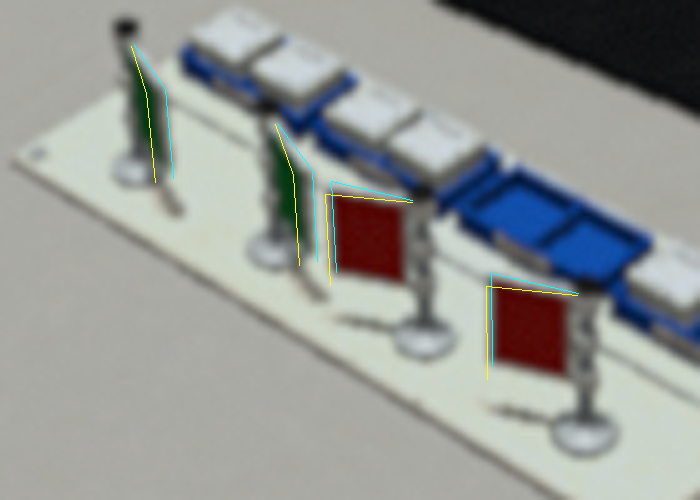

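The overlays agree. In the scene view, the corners of tags 3 and 4 sit the same distance from the 1.2 rad model: (333,193) vs (331,181), and (492,287) vs (491,274). So tag 3 is at its stop, like tag 4, which I pushed there. In the top view tags 2 and 3 are mirror images to within about 1°.

```bash
python3 -c "
from h import *
print(sign_off())"
```

```text
the job is handed in; nothing more can be done
None
```

The job is handed in: the tags of the two full bins (left) now show green and those of the empty and half-full bins (right) show red. I pushed three tags to their stops; the empty bin's was already right, at its stop as far as the pictures show, so I left it alone.

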